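Set a carburettor on its bench rig for a cold start

TASK

Set the carburettor on the bench rig for a cold start: swing the red fuel-tap lever fully open, in line with its pipe, and push the black-knobbed choke lever on past its half-choke click until it rests at the full-choke stop, in whichever order suits you. Push the levers with the fingertips rather than pinching them, and take your hand away when both are set. Leave the plain metal throttle arm at idle and do not lift or shift the tools, bottles and tins standing round the rig.

Things in the scene. Friction and masses are not known exactly. Their poses are not given: they have to be found in the camera images.
- rig: Fixed bench rig on a 210 x 310 mm plywood board (rig x -90 to 120, y -155 to 155 mm; origin on the bench, z up; yaw varies by 20 degrees either way). Aluminium carburettor, bell mouth to rig -x, on a grey upright 125 mm high; to its left (+y) a brass fuel tap, copper pipe and, 86 mm behind the tap's pivot, a 60 mm thick cream tank whose black cap is the rig's highest point, 161 mm.
- choke_pivot (a point): Vertical axis of the choke shaft, at the lever's underside, 127 mm above the bench; axes parallel to the rig's. A steel sector plate lies below the lever (top at 121 mm, 37 mm in radius) with a stop ear at each end (tops at 131 mm). The shaft's own end stands to 138 mm, the click-plunger housing behind it to 130 mm.
- choke_knob (a point): Middle of the upright black knob on the end of the choke lever: a round post 12 mm thick, its foot on the lever 130 mm and its top 157 mm above the bench, 48 mm from the choke pivot. Push it on its side. This point rides with the lever.
- choke (a joint): Choke lever angle, rad, growing clockwise from above: 0 off (stop; the lever lies 40 degrees from rig -x towards -y), 0.64 half choke (click, 0.08 play either way), 1.28 full choke (stop; 33 degrees from rig -x towards +y). Starts off. The click spring needs about 6 N at the knob to leave off, 7 N to leave half; past about 1.05 it snaps on to the full stop, short of that it falls back to half.
- tap_pivot (a point): Vertical axis of the fuel tap's stem, at the underside of the tap lever, 112 mm above the bench; axes parallel to the rig's. The pipe through the tap runs along rig y, 75 mm above the bench.
- tap_knob (a point): Middle of the upturned red end of the fuel-tap lever: a round post 13 mm thick, its foot 111 mm and its top 140 mm above the bench, 50 mm from the tap pivot. Push its side. This point rides with the lever.
- fuel_tap (a joint): Fuel-tap lever angle in rad, growing clockwise seen from above: 0 shut (lever across the pipe, pointing to rig -x), 1.57 open (lever along the pipe, pointing to rig +y, against a stop). Stiff: it stays where it is left and takes about 3 N at its end. Starts between 0 and 0.4.
- throttle_tip (a point): Brass swivel at the end of the plain steel throttle arm (no knob), which stands out to the right (rig -y) from the rear of the carburettor's top, 31 mm from its vertical shaft, top about 138 mm above the bench. Not to be moved.
- throttle (a joint): Throttle arm angle in rad: 0 at its idle stop, held there by a spring; grows as it is pushed towards the rig's front.
- driver_black: Loose black screwdriver, 189 mm long, lying right of the rig; origin at its underside's centre. Leave it.
- spanner_12: Loose small steel spanner, 163 mm long, 5 mm thick, lying at the right of the rig; origin at its underside's centre. Leave it.
- cart_spray: Loose red aerosol can, 56 mm thick, 155 mm tall, standing at the rear right of the rig; origin at its underside's centre. Leave it.
- seal_tin_1: Loose round tin with a blue lid, 62 mm across, 32 mm tall, left of the rig; origin at its underside's centre. Leave it.
- oiler: Loose squeeze bottle with a red nozzle, 48 mm thick, 141 mm tall, standing left of the rig; origin at its underside's centre. Leave it.
- brass_cup: Loose turned brass cup, 45 mm across, 25 mm tall, at the front left of the rig; origin at its underside's centre. Leave it.

How it is judged:
By the outcome, as a careful person would: the job done as asked, in the order asked, and still so for the second after the job is handed in, with the robot touching nothing.
It also fails if it takes over 48 s, if anything falls off the work surface, if the arm or the gripper's body presses on something with over 40 N, if the wrist force passes 120 N, or if a joint passes its speed limit or range.

ROBOT

A 7-joint arm with a two-finger parallel gripper is mounted at the origin on a cart in front of the work surface, level with it; the furniture and walls round the work are solid. World frame = base frame: x ahead of the robot, y to its left, z up, the work surface at z = 0. Lengths are in m, angles in rad, forces in N, time in s.
With the tool pointing down it reaches from about 0.425 to 0.95 m from the base axis. Payload 4.7 kg.
Tool frame: the origin (TCP) lies midway between the tips of the shut fingers; the grasp point (between the pads) lies 19 mm behind it; x points along the fingers, y is the direction in which the jaws open and shut, and the axes are right-handed (so a half turn about x gives the same grasp; the last joint's range is limited). The gripper opens to 87 mm and grips with 3 to 60 N. Pads are 19 mm wide; open, the fingers measure 117 mm over their backs; the gripper's body (75 mm by 190 mm) begins 51 mm behind the grasp point.
Start: joints at [-1.329, 0.469, -0.049, 1.532, 0.024, 1.141, -0.082], TCP at [0.181, 0.65, 0.223] pointing down, gripper open.
Joint ranges: [-2.59, 2.59], [-0.33, 1.99], [-1.39, 1.29], [0.1, 2.45], [-1.04, 4.18], [0.21, 1.99], [-2.66, 2.66]. Speed limits (rad/s): [2.57, 2.57, 3.14, 3.14, 3.14, 3.14, 3.14].

INTERFACE

Orientations are given as a unit quaternion [w, x, y, z].
In Python, from plant import manip gives the robot as it stands.
- The arm moves only by the shell command python3 -m inch 'ROWS' [FORCE]. ROWS is a JSON object of lists of equal length, an entry for each row: "offset": the shift along the tool's x, y, z in cm, a list of three; "turn": the turn, a rotation vector about the tool's x, y, z in degrees, a list of three; "hand": the closure in counts, from 0 (fully open) to 255 (shut). In form: {"offset": [[tx, ty, tz], ...], "turn": [[rx, ry, rz], ...], "hand": [hand, ...]}. A call has 1 to 10 rows; each row is the pose to reach, as a shift and turn from the pose commanded when the call began, along the tool's axes at that moment; what a row does not reach only later rows make up. A row lasts 1/8 s, in which the tool goes at most 62.5 mm and 10.7 degrees, less where a joint would pass 70% of its speed; a pose out of reach is approached as far as the arm can. A call with a gripper value outside its range is refused whole. The fingers move at their own pace and stop on an object; FORCE is the grip in N (left out, the last holds). Time passes only in rows, so rows that repeat a pose let the fingers close. It gives the time, the measured TCP pose, the force and the opening at its end, in the units of the state.
- manip.get_obs(): the state, without advancing time (a new reading comes with each control period).
- manip.capture(name): name is "scene" or "side" or "wrist"; returns a dict with "color" (400x640x3 uint8, red, green, blue), "intrinsics" (3x3 intrinsics, pixels), "view" (4x4, takes a point from world to camera coordinates). Camera axes: x right, y up, looking along -z (the intrinsics and any distortion apply to the point x, -y, -z); pixel columns grow to the right and rows downward; lengths in m; the calibration is good to about 2 mm. A picture is of the moment at which its call begins. There is no depth.
- manip.close_job(): hands the job in, once; it reports no verdict.
The state is a dict: "time_s": time; "qpos": joint angles; "qd": joint speeds; "tau": joint torques, N m; "position": TCP position; "eef_rot": TCP orientation; "wrist_force": force on the tool from outside, world axes, zero at the start; "moment": the same for the moment, N m; "finger_gap": finger opening in m.
Only numpy, scipy, OpenCV 4.12 (cv2) and the standard library are available. Lean on these libraries where they do the work, as an engineer would, in place of code of your own. Each camera call takes 0.05 s, during which the arm holds its last target.

## Working session

There is one attempt and no reset: what is moved stays moved. The work goes in short steps, Python scripts to look and compute and a shell command to move; the robot and the scene stay as the last step left them, time stands still between calls to the robot, and variables do not carry over. Pictures are saved under pics/ and viewed, and the job is handed in when it is done.

```bash
mkdir -p pics; ls; cat > h.py <<'E'
import numpy as np,cv2
from plant import manip
def cap(n,f):
    c=manip.capture(n); cv2.imwrite('pics/'+f+'.png',c['color'][:,:,::-1]); np.savez('pics/'+f+'.npz',**{k:c[k] for k in('color','intrinsics','view')}); return c
def load(f): return dict(np.load('pics/'+f+'.npz'))
def ray(c,u,v):
    K=c['intrinsics'];V=c['view'];d=np.linalg.inv(K)@np.array([u,v,1.]);d=np.array([d[0],-d[1],-d[2]])
    R=V[:3,:3];o=-R.T@V[:3,3];d=R.T@d;return o,d/np.linalg.norm(d)
def onz(c,u,v,z):
    o,d=ray(c,u,v);return o+d*(z-o[2])/d[2]
def tri(*rs):
    A=np.zeros((3,3));b=np.zeros(3)
    for o,d in rs:
        P=np.eye(3)-np.outer(d,d);A+=P;b+=P@o
    p=np.linalg.solve(A,b);return p,[np.linalg.norm(np.cross(p-o,d)) for o,d in rs]
def proj(c,p):
    q=c['view'][:3,:3]@np.array(p)+c['view'][:3,3];q=np.array([q[0],-q[1],-q[2]]);q=c['intrinsics']@q;return q[:2]/q[2]
E
python3 - <<'E'
from h import *
for n in('scene','side','wrist'):
    c=cap(n,n+'0');print(n,[k for k in c],c['intrinsics'].tolist(),ray(c,320,200))
print(manip.get_obs())
E
```

```text
pics
scene ['color', 'intrinsics', 'view'] [[406.27909256516665, 0.0, 317.3592630819756], [0.0, 406.27909256516665, 196.99064650683047], [0.0, 0.0, 1.0]] (array([0.01923797, 0.95968478, 0.62758049]), array([ 0.43283453, -0.78191496, -0.44862374]))
side ['color', 'intrinsics', 'view'] [[374.17492915436304, 0.0, 320.3196390232002], [0.0, 374.17492915436304, 192.12429412956942], [0.0, 0.0, 1.0]] (array([ 0.61205774, -0.73131202,  0.49470073]), array([-0.04048267,  0.87421687, -0.48384503]))
wrist ['color', 'intrinsics', 'view'] [[326.84658706801537, 0.0, 319.2448849431174], [0.0, 326.84658706801537, 196.32933558163745], [0.0, 0.0, 1.0]] (array([0.11145979, 0.67019656, 0.38259295]), array([ 0.26431094, -0.07239591, -0.96171646]))
{'time_s': 0.15, 'qpos': array([-1.32892861,  0.4692538 , -0.04858685,  1.53340601,  0.02411138,
        1.14099909, -0.08227283]), 'qd': array([-0.00093941, -0.00370578,  0.00078465, -0.00483306, -0.00212756,
        0.00026017, -0.00041224]), 'tau': array([ 4.72747142e-04, -5.08428562e+01, -8.08620849e-02, -2.36419702e+01,
       -6.13661483e-02,  3.56282364e-02,  9.74446311e-05]), 'position': array([0.18041267, 0.64997371, 0.22174781]), 'eef_rot': array([ 0.70058905,  0.09490008,  0.70068827, -0.09594218]), 'wrist_force': array([0.26829103, 0.48258244, 0.18092613]), 'moment': array([ 0.01212918,  0.01791173, -0.02349618]), 'finger_gap': 0.08739230007140866}
```

View pics/scene0.png

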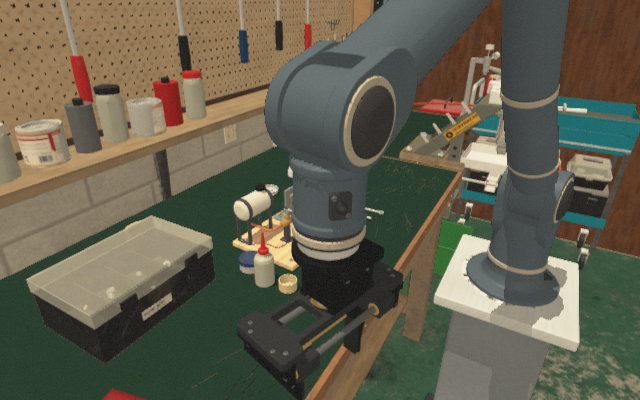

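View pics/side0.png

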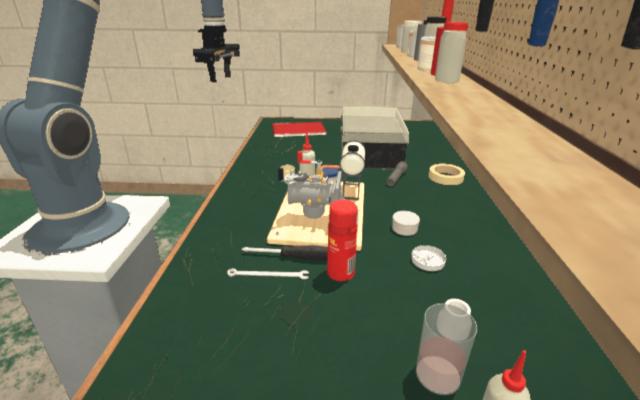

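View pics/wrist0.png

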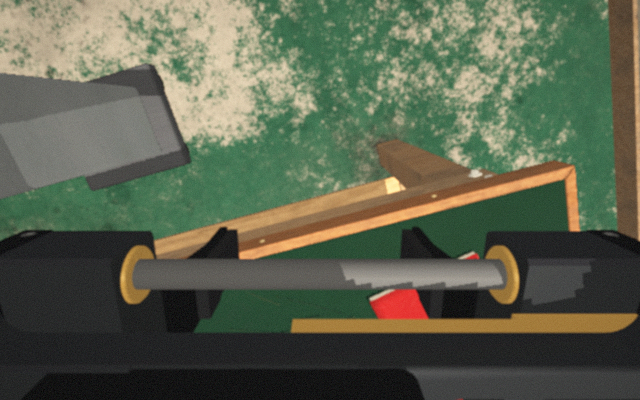

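```bash
python3 - <<'E'
from h import *
from scipy.spatial.transform import Rotation as R
a=cv2.imread('pics/side0.png')[130:290,220:420];cv2.imwrite('pics/s0z.png',cv2.resize(a,None,fx=3.8,fy=3.7,interpolation=cv2.INTER_CUBIC))
c=load('side0')
for p in [(273,240),(360,246),(365,183),(293,182)]: print(p,onz(c,*p,0.015))
q=manip.get_obs()['eef_rot'];print(R.from_quat(q,scalar_first=True).as_matrix())
E
```

```text
(273, 240) [ 0.47717421 -0.05353123  0.015     ]
(360, 246) [ 0.66858758 -0.06490262  0.015     ]
(365, 183) [0.69689054 0.24482835 0.015     ]
(293, 182) [0.48836493 0.23846665 0.015     ]
[[-3.37902745e-04  2.67422821e-01  9.63579224e-01]
 [-1.44133424e-03  9.63578148e-01 -2.67423028e-01]
 [-9.99998904e-01 -1.47920270e-03  5.98499682e-05]]
```

View pics/s0z.png

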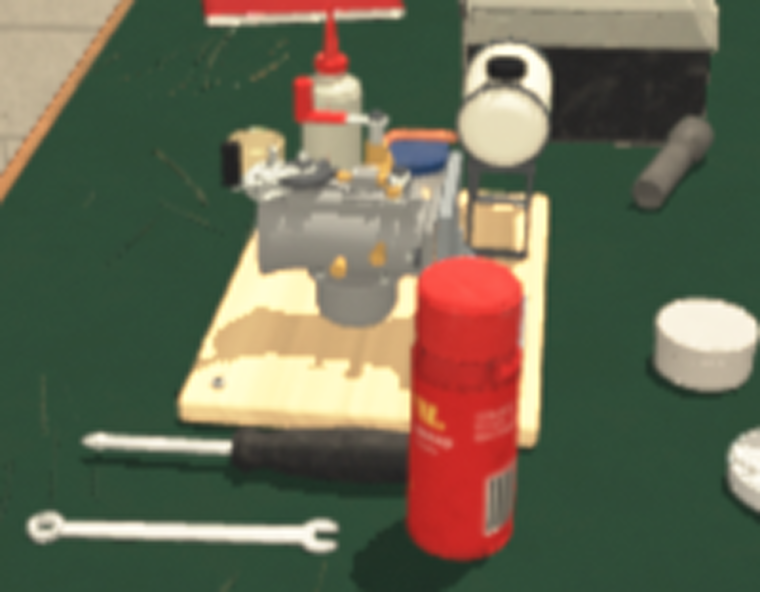

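```bash
python3 -m inch '{"offset":[[-5,-5,4.5],[-5,-10,9],[-5,-15,13.5],[-5,-20,18],[-5,-25,22.5],[-5,-30,27],[-5,-35,32],[-5,-40,37],[-5,-44,41],[-5,-46.2,42.9]],"turn":[[0,0,0],[0,0,0],[-2,0,0],[-4,0,0],[-6,0,0],[-8,0,0],[-10,0,0],[-12,0,0],[-12.5,0,0],[-12.5,0,0]],"hand":[255,255,255,255,255,255,255,255,255,255]}' 20
python3 - <<'E'
from h import *
for n in('scene','side','wrist'): cap(n,n+'1')
print(manip.get_obs())
E
```

```text
time_s: 1.4
position: [0.4622, 0.1052, 0.2727]
eef_rot: [0.707, 0.019, 0.707, -0.018]
wrist_force: [0.8, 0.7, -0.7]
finger_gap: 0.0014
{'time_s': 1.55, 'qpos': array([-0.60236915,  0.08450969,  0.3158893 ,  1.94067986, -0.02853569,
        1.12077912,  1.23535805]), 'qd': array([-0.04564968, -0.00213207, -0.07924582,  0.00916406, -0.02554709,
        0.00132983, -0.01417054]), 'tau': array([  1.78292222, -27.14992583,   2.39475019, -23.544842  ,
         0.30282528,   0.05730468,   0.11511156]), 'position': array([0.46252099, 0.10356096, 0.27248282]), 'eef_rot': array([ 0.70682595,  0.02113893,  0.70674439, -0.02150788]), 'wrist_force': array([0.30021403, 1.11307399, 0.21656076]), 'moment': array([ 0.06492716,  0.06863565, -0.01127904]), 'finger_gap': 0.0003357662473307242}
```

View pics/wrist1.png

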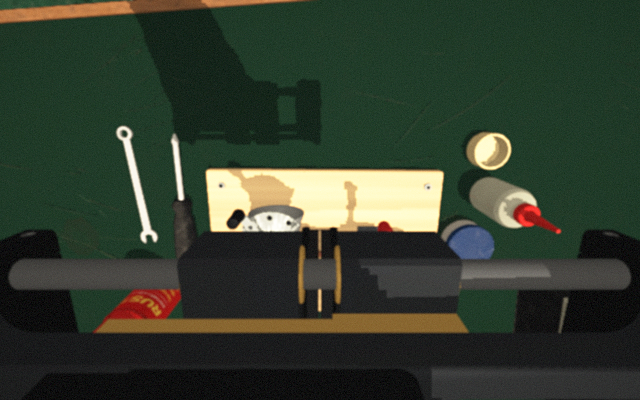

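View pics/scene1.png

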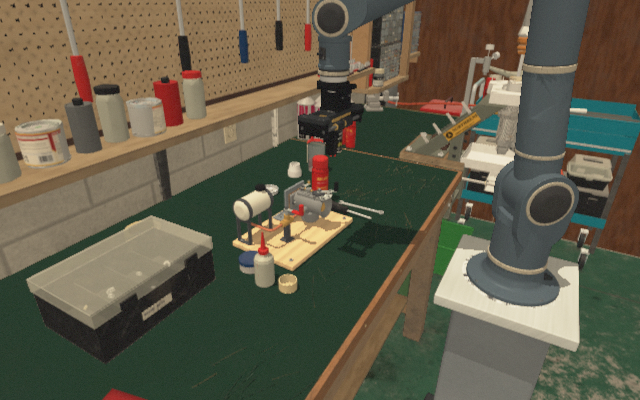

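```bash
python3 - <<'E'
from h import *
for f,b in(('wrist1',(170,160,480,290)),('scene1',(230,150,370,270)),('side1',(250,140,380,220))):
    a=cv2.imread(f'pics/{f}.png')[b[1]:b[3],b[0]:b[2]]
    k=min(800/a.shape[1],600/a.shape[0]);cv2.imwrite(f'pics/{f}z.png',cv2.resize(a,None,fx=k,fy=k,interpolation=cv2.INTER_CUBIC));print(f,k)
c=load('wrist1');print(ray(c,320,200))
for p in((206,170),(443,170)):print(onz(c,*p,.015))
print('knob',onz(c,235,217,.15),'tap',onz(c,384,226,.14))
r1=ray(c,235,217);r2=ray(load('side0'),281,174.6);print(tri(r1,r2))
r1=ray(c,384,227);r2=ray(load('side0'),300,156.5);print(tri(r1,r2))
E
```

```text
wrist1 2.5806451612903225
scene1 5.0
side1 6.153846153846154
(array([0.39219601, 0.10571152, 0.43364376]), array([ 0.27515043, -0.01777269, -0.9612369 ]))
[ 0.46198222 -0.04737321  0.015     ]
[0.48187537 0.25995724 0.015     ]
knob [0.48454634 0.02168702 0.15      ] tap [0.50596378 0.15961684 0.14      ]
(array([0.48881832, 0.01913951, 0.14061862]), [np.float64(0.0012024871802450547), np.float64(0.001202487180245025)])
(array([0.51570365, 0.16326655, 0.1248297 ]), [np.float64(0.0026913959887518027), np.float64(0.002691395988751605)])
```

View pics/wrist1z.png

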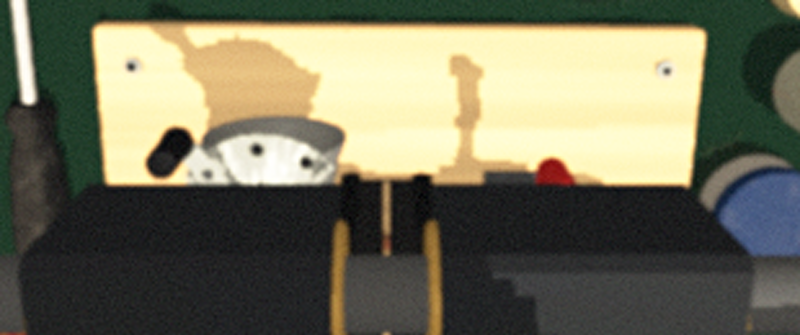

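View pics/scene1z.png

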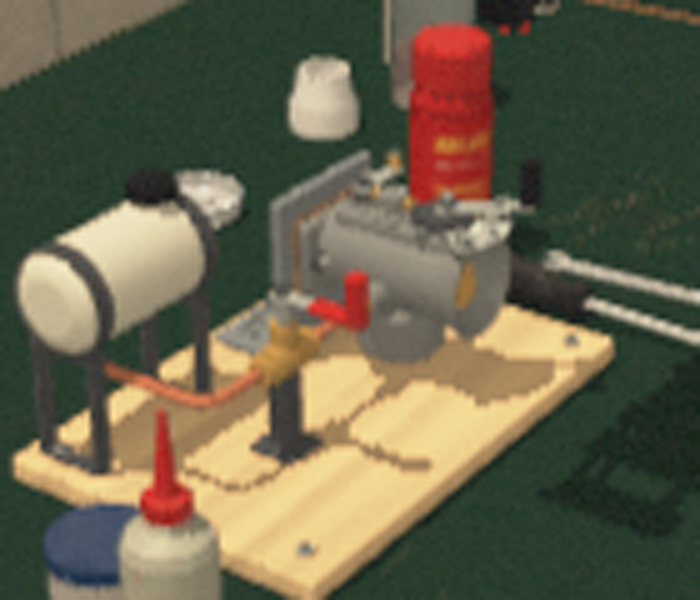

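View pics/side1z.png

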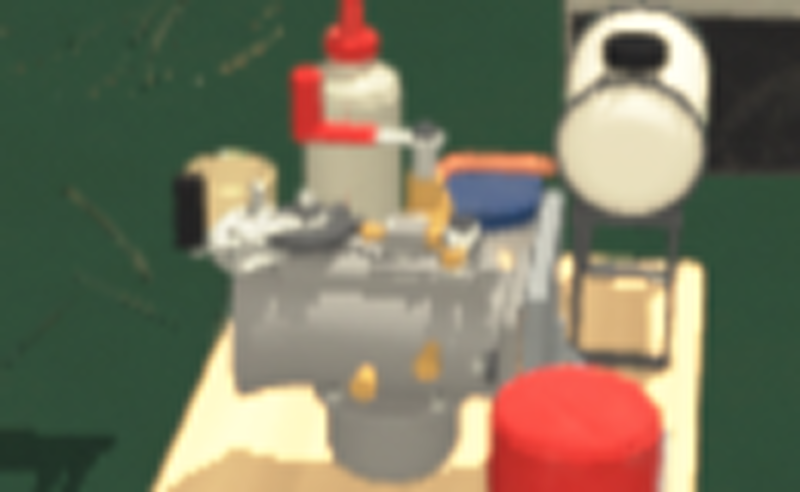

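```bash
python3 - <<'E'
from h import *
w,s,d=load('wrist1'),load('scene1'),load('side1')
k=[ray(w,235.5,218.1),ray(s,336.2,186.2),ray(d,280.7,174.1)]
print('choke',tri(*k),tri(k[1],k[2]))
t=[ray(s,301.2,209.8),ray(d,299.9,156.7)];print('tap',tri(*t))
print('stem',tri(ray(s,287.8,210.4),ray(d,319.5,161.9)))
for p in((295,270),(357,219),):print('corner',onz(s,*p,.012))
import math
c=np.array([.46198,-.04737]);e=np.array([.48188,.25996]);v=e-c;yaw=math.atan2(-v[0],v[1]);print('yaw',math.degrees(yaw),np.linalg.norm(v))
R=np.array([[math.cos(yaw),-math.sin(yaw)],[math.sin(yaw),math.cos(yaw)]])
o=(c+e)/2+R@[.09,0];print('origin',o)
for n,p in(('k',tri(*k)[0]),('t',tri(*t)[0])):print(n,R.T@(p[:2]-o))
E
```

```text
choke (array([0.48863867, 0.01885198, 0.14332159]), [np.float64(0.0013137933843871913), np.float64(0.0015557334484894419), np.float64(0.0011910931560421732)]) (array([0.48969329, 0.01600783, 0.14362807]), [np.float64(0.00020616903040676705), np.float64(0.0002061690304066948)])
tap (array([0.51772762, 0.1609801 , 0.12630642]), [np.float64(0.00044682861720028824), np.float64(0.00044682861720040404)])
stem (array([0.56553989, 0.15809294, 0.11227603]), [np.float64(0.003967829155928149), np.float64(0.00396782915592823)])
corner [0.47522132 0.26021943 0.012     ]
corner [ 0.4505942  -0.05767998  0.012     ]
yaw -3.7048010738675368 0.307973600979045
origin [0.56174192 0.10047957]
k [-0.06767603 -0.08618064]
t [-0.04783161  0.05753008]
```

```bash
python3 -m inch '{"offset":[[2,-4,1],[3.5,-8,2],[5.5,-12,2.9],[7.2,-13.2,2.9],[7.2,-13.2,2.9],[7.2,-13.2,2.9]],"turn":[[0,0,0],[0,0,0],[0,0,0],[0,0,0],[0,0,0],[0,0,0]],"hand":[255,255,255,255,255,255]}' 20
python3 - <<'E'
from h import *
for n in('scene','side','wrist'): cap(n,n+'2')
o=manip.get_obs();print(o['position'],o['eef_rot'],o['wrist_force'])
print('oiler',onz(load('scene1'),264,286,0))
for f,b in(('wrist2',(170,110,480,290)),('scene2',(230,130,390,250)),('side2',(250,130,380,220))):
    a=cv2.imread(f'pics/{f}.png')[b[1]:b[3],b[0]:b[2]]
    k=min(800/a.shape[1],600/a.shape[0]);cv2.imwrite(f'pics/{f}z.png',cv2.resize(a,None,fx=k,fy=k,interpolation=cv2.INTER_CUBIC));print(f,k)
E
```

```text
time_s: 2.3
position: [0.484, -0.0246, 0.201]
eef_rot: [0.707, 0.018, 0.707, -0.017]
wrist_force: [0.2, -0.2, 0.7]
finger_gap: 0.0005
[ 0.48409105 -0.02503425  0.20120199] [ 0.70733837  0.01805641  0.70642617 -0.01756295] [-0.17796     0.35973573 -0.73691456]
oiler [0.51415215 0.3385123  0.        ]
wrist2 2.5806451612903225
scene2 5.0
side2 6.153846153846154
```

View pics/side2z.png

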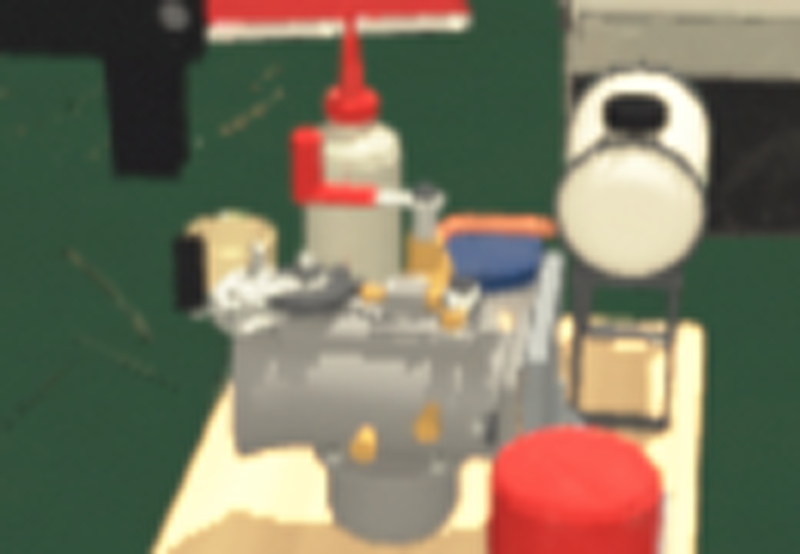

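View pics/scene2z.png

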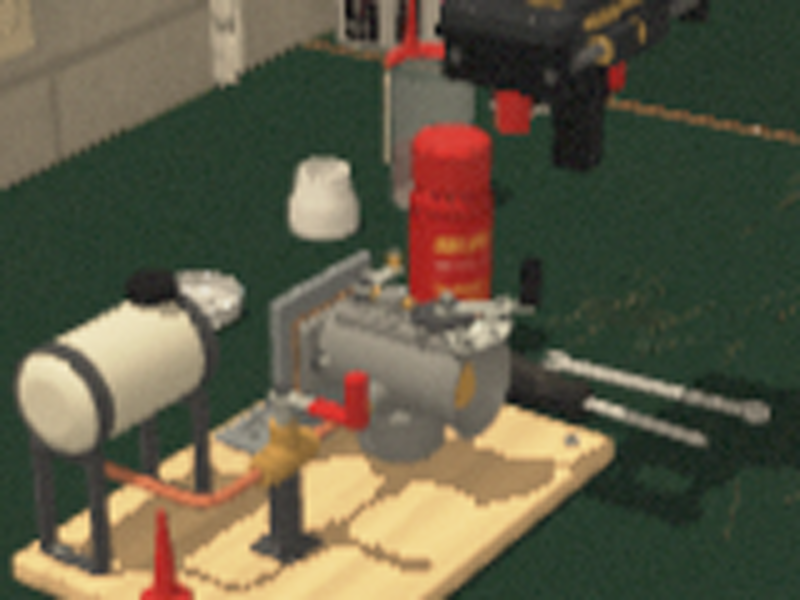

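View pics/wrist2z.png

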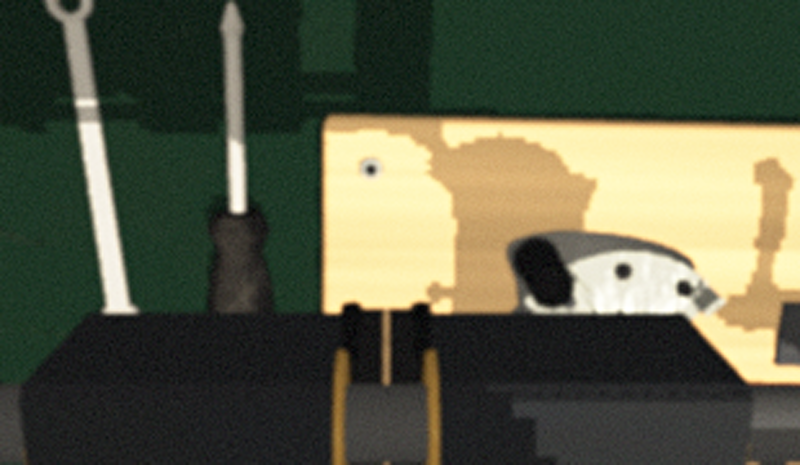

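```bash
python3 - <<'E'
from h import *
w,w2,s,d=load('wrist1'),load('wrist2'),load('scene2'),load('side2')
k=[ray(w,235.5,218.1),ray(w2,380.4,215.4),ray(s,336.2,186.2),ray(d,280.7,174.1)]
print(tri(*k),tri(*k[:2]))
E
python3 -m inch '{"offset":[[2,0,0],[4,0,0],[6,0,0],[6,0,0],[6,0.6,0],[6,1.2,-0.1],[6,1.8,-0.1],[6,2.4,-0.1],[6,3,-0.1],[6,3,-0.1]],"turn":[[0,0,0],[0,0,0],[0,0,0],[0,0,0],[0,0,0],[0,0,0],[0,0,0],[0,0,0],[0,0,0],[0,0,0]],"hand":[255,255,255,255,255,255,255,255,255,255]}' 20
```

```text
(array([0.4885704 , 0.01898499, 0.14334663]), [np.float64(0.0011865508872494714), np.float64(0.0001848837280740471), np.float64(0.0015925552695947166), np.float64(0.0012837857856986634)]) (array([0.48876135, 0.01945921, 0.1415212 ]), [np.float64(0.00031786854130079164), np.float64(0.00031786854130064603)])
time_s: 3.7
position: [0.4847, 0.0031, 0.1406]
eef_rot: [0.707, 0.018, 0.706, -0.019]
wrist_force: [1.4, -2.5, -0.1]
finger_gap: 0.0003
```

```bash
python3 -m inch '{"offset":[[0,0.7,0],[0,1.4,-0.1],[0,2.1,-0.1],[0,2.8,-0.1],[0,3.4,-0.1],[0,4,-0.1],[0,4.6,-0.1],[0,4.6,-0.1]],"turn":[[0,0,0],[0,0,0],[0,0,0],[0,0,0],[0,0,0],[0,0,0],[0,0,0],[0,0,0]],"hand":[255,255,255,255,255,255,255,255]}' 20
python3 - <<'E'
from h import *
for n in('scene','side'): cap(n,n+'3')
o=manip.get_obs();print(o['position'],o['eef_rot'],o['wrist_force'])
for f,b in(('scene3',(230,130,390,250)),('side3',(250,130,380,220))):
    a=cv2.imread(f'pics/{f}.png')[b[1]:b[3],b[0]:b[2]]
    k=min(800/a.shape[1],600/a.shape[0]);cv2.imwrite(f'pics/{f}z.png',cv2.resize(a,None,fx=k,fy=k,interpolation=cv2.INTER_CUBIC))
E
```

```text
time_s: 4.7
position: [0.4858, 0.0496, 0.1404]
eef_rot: [0.707, 0.018, 0.707, -0.019]
wrist_force: [-0.8, -2.0, -1.0]
finger_gap: 0.0005
[0.4860677  0.05041865 0.14056173] [ 0.70717698  0.01875578  0.7065536  -0.01819172] [-0.66199068 -0.85687386 -0.62974285]
```

View pics/scene3z.png

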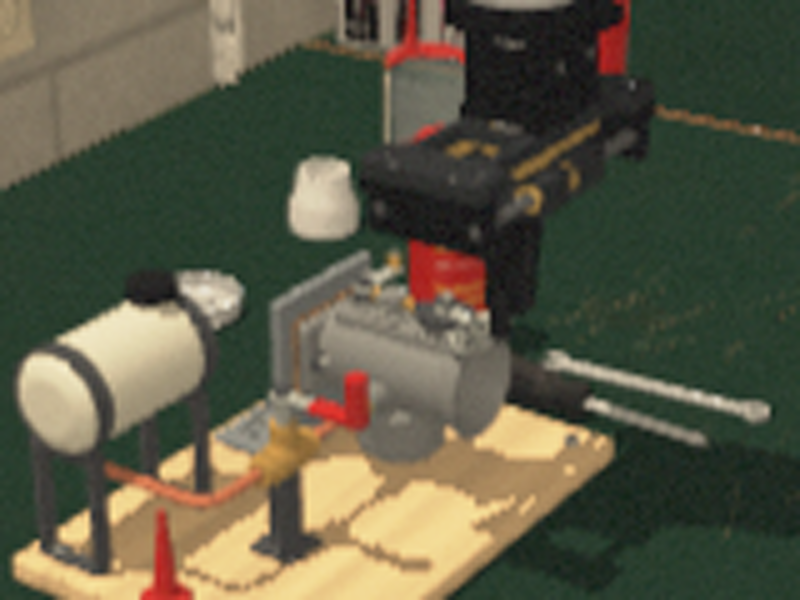

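View pics/side3z.png

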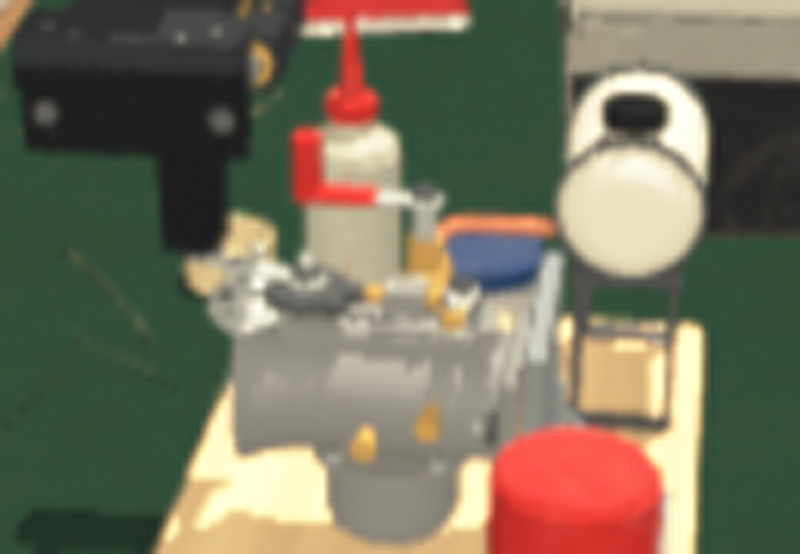

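```bash
python3 -m inch '{"offset":[[0,0.3,0],[0,0.6,0],[0,0.8,0],[0,0.8,0]],"turn":[[0,0,0],[0,0,0],[0,0,0],[0,0,0]],"hand":[255,255,255,255]}' 20
```

```text
time_s: 5.3
position: [0.4861, 0.0583, 0.1406]
eef_rot: [0.707, 0.019, 0.707, -0.018]
wrist_force: [-0.9, 0.1, 0.6]
finger_gap: 0.0003
```

```bash
python3 -m inch '{"offset":[[0,-0.8,0],[0,-1.5,0],[-3,-1.5,0],[-6,-1.5,0],[-6,-3.5,-3],[-6,-3.5,-6],[-6,-3.5,-6],[-6,-3.5,-6]],"turn":[[0,0,0],[0,0,0],[0,0,0],[0,0,0],[0,0,0],[0,0,0],[0,0,0],[0,0,0]],"hand":[255,255,255,255,255,255,255,255]}' 20
python3 - <<'E'
from h import *
for n in('scene','side','wrist'): cap(n,n+'4')
o=manip.get_obs();print(o['position'],o['eef_rot'],o['wrist_force'])
for f,b in(('scene4',(230,130,390,250)),('side4',(250,130,380,220)),('wrist4',(170,110,530,310))):
    a=cv2.imread(f'pics/{f}.png')[b[1]:b[3],b[0]:b[2]]
    k=min(800/a.shape[1],600/a.shape[0]);cv2.imwrite(f'pics/{f}z.png',cv2.resize(a,None,fx=k,fy=k,interpolation=cv2.INTER_CUBIC));print(k)
E
```

```text
time_s: 6.3
position: [0.425, 0.0257, 0.2008]
eef_rot: [0.707, 0.019, 0.706, -0.019]
wrist_force: [0.6, 0.2, 0.6]
finger_gap: 0.0004
[0.42510931 0.02579341 0.20056235] [ 0.70701206  0.01857846  0.70670749 -0.01879651] [-0.35223077 -0.51819267 -0.19397265]
5.0
6.153846153846154
2.2222222222222223
```

View pics/scene4z.png

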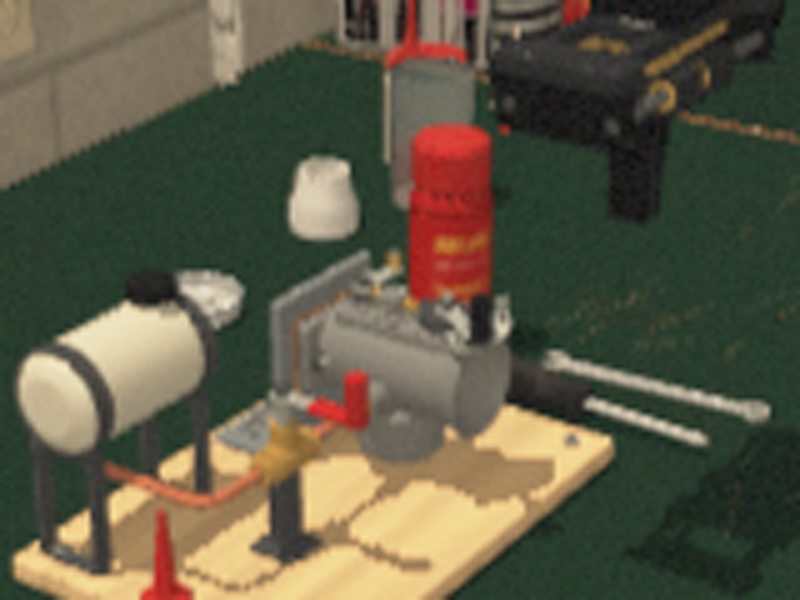

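View pics/side4z.png

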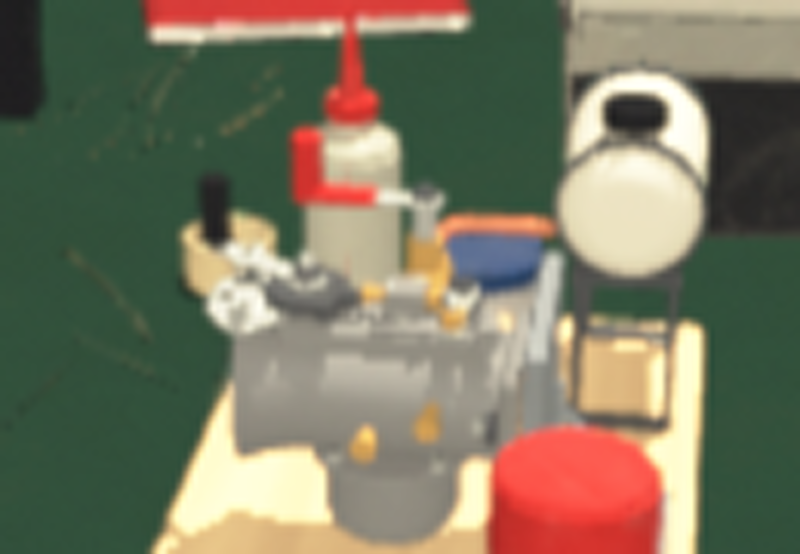

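View pics/wrist4z.png

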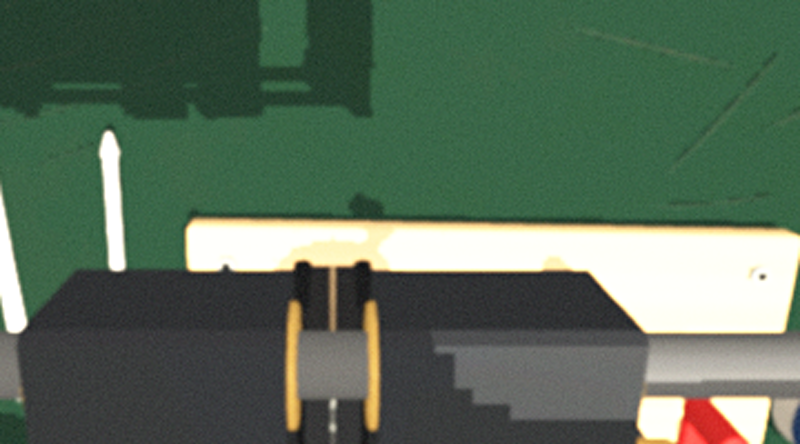

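```bash
python3 - <<'E'
from h import *
s,d=load('scene4'),load('side4')
p,e=tri(ray(s,326.4,193.8),ray(d,284.8,163.8));print(p,e)
v=p[:2]-[.5277,.046];print(np.linalg.norm(v),np.degrees(np.arctan2(v[1],-v[0])))
E
```

```text
[0.49070937 0.07353201 0.14338883] [np.float64(0.0006768703494825296), np.float64(0.000676870349482463)]
0.04611201767320383 36.66019658226446
```

```bash
python3 -m inch '{"offset":[[0,3.5,2.8],[0,7,5.5],[0,10.7,8.2],[0,10.7,8.2],[2.5,10.7,8.2],[5.2,10.7,8.2],[7.9,10.7,8.2],[7.9,10.7,8.2],[7.9,10.7,8.2]],"turn":[[0,0,0],[0,0,0],[0,0,0],[0,0,0],[0,0,0],[0,0,0],[0,0,0],[0,0,0],[0,0,0]],"hand":[255,255,255,255,255,255,255,255,255]}' 20
```

```text
time_s: 7.58
position: [0.5124, 0.128, 0.1223]
eef_rot: [0.707, 0.019, 0.706, -0.019]
wrist_force: [-0.3, 0.5, 0.1]
finger_gap: 0.0005
```

```bash
python3 -m inch '{"offset":[[0,0.8,0],[0,1.6,0],[0.0,2.3,0.1],[0.0,3.1,0.25],[0,3.9,0.7],[0,4.7,1.15],[0,5.3,1.8],[0,5.8,2.4],[0,5.8,2.4]],"turn":[[0,0,0],[0,0,0],[0,0,0],[0,0,0],[0,0,0],[0,0,0],[0,0,0],[0,0,0],[0,0,0]],"hand":[255,255,255,255,255,255,255,255,255]}' 20
python3 - <<'E'
from h import *
for n in('scene','side'): cap(n,n+'5')
o=manip.get_obs();print(o['position'],o['wrist_force'])
for f,b in(('scene5',(230,130,390,250)),('side5',(250,130,380,220))):
    a=cv2.imread(f'pics/{f}.png')[b[1]:b[3],b[0]:b[2]]
    k=min(800/a.shape[1],600/a.shape[0]);cv2.imwrite(f'pics/{f}z.png',cv2.resize(a,None,fx=k,fy=k,interpolation=cv2.INTER_CUBIC))
E
```

```text
time_s: 8.7
position: [0.5401, 0.1859, 0.1216]
eef_rot: [0.708, 0.019, 0.706, -0.018]
wrist_force: [0.4, 0.6, 0.2]
finger_gap: 0.0002
[0.53972586 0.1858822  0.12185083] [0.14106441 0.01535573 0.14453394]
```

View pics/scene5z.png

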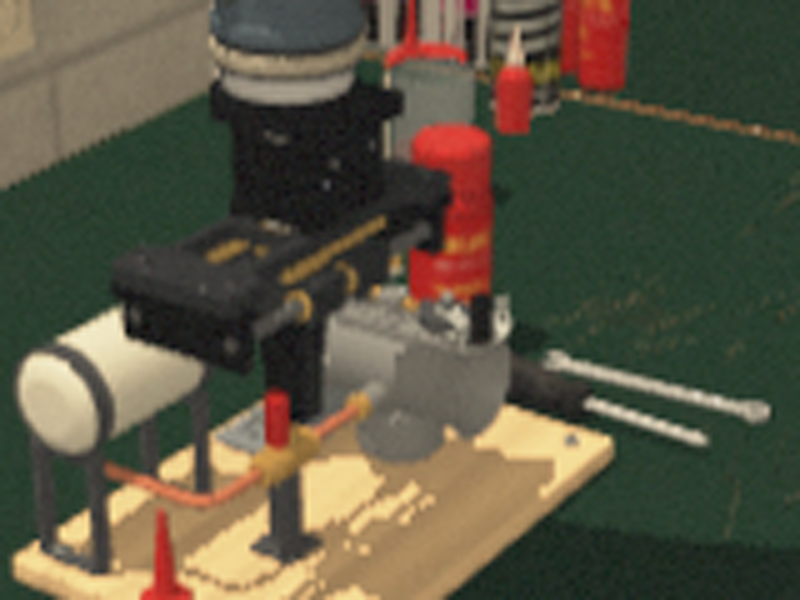

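View pics/side5z.png

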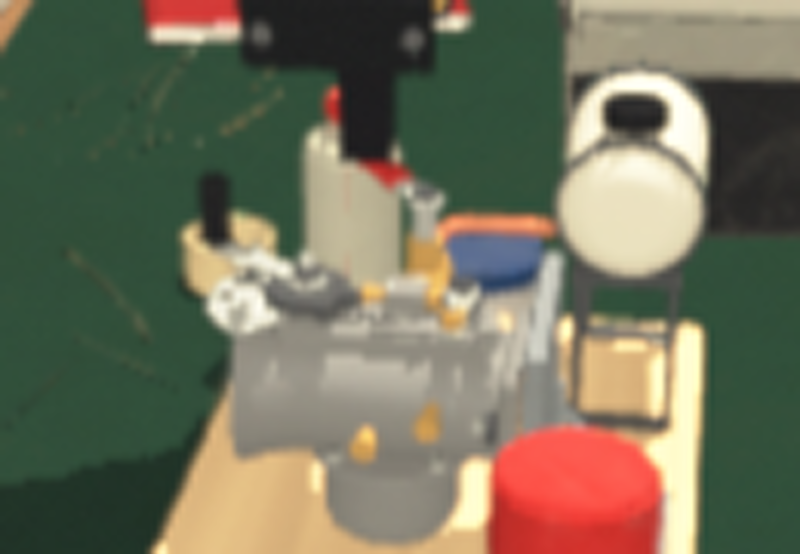

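```bash
python3 - <<'E'
from h import *
c=load('scene5');print(onz(c,285.4,214,.1255))
w=load('wrist1');print('oiler neck',tri(ray(w,525,213),ray(c,264,251)),onz(w,480,185,.09))
E
python3 -m inch '{"offset":[[0,-0.6,0],[0,-0.6,-1.8],[0,-0.6,-3.6],[0,0.7,-3.6],[0,2,-3.6],[0,2,-3.6]],"turn":[[0,0,0],[0,0,0],[0,0,0],[0,0,0],[0,0,0],[0,0,0]],"hand":[255,255,255,255,255,255]}' 20
```

```text
[0.54078364 0.20019129 0.1255    ]
oiler neck (array([0.51971067, 0.32387413, 0.09054307]), [np.float64(0.00012196367573442281), np.float64(0.0001219636757343463)]) [0.48487591 0.27269827 0.09      ]
time_s: 9.55
position: [0.5046, 0.209, 0.1217]
eef_rot: [0.707, 0.018, 0.707, -0.017]
wrist_force: [-0.2, -0.4, 0.0]
finger_gap: 0.0006
```

```bash
python3 -m inch '{"offset":[[0,0,1],[0,0,1.8],[0,0.1,2.6],[0,0.2,3.4],[0,0.2,4.1],[0,0.2,4.6],[0,0.2,4.9],[0,0.2,4.9]],"turn":[[0,0,0],[0,0,0],[0,0,0],[0,0,0],[0,0,0],[0,0,0],[0,0,0],[0,0,0]],"hand":[255,255,255,255,255,255,255,255]}' 20
```

```text
time_s: 10.55
position: [0.5532, 0.2075, 0.1214]
eef_rot: [0.707, 0.019, 0.707, -0.018]
wrist_force: [-0.6, 5.6, -1.5]
finger_gap: 0.0005
```

```bash
python3 - <<'E'
from h import *
for n in('scene','side','wrist'): cap(n,n+'6')
o=manip.get_obs();print(o['position'],o['wrist_force'])
for f,b in(('scene6',(230,130,390,250)),('side6',(250,130,380,220))):
    a=cv2.imread(f'pics/{f}.png')[b[1]:b[3],b[0]:b[2]]
    k=min(800/a.shape[1],600/a.shape[0]);cv2.imwrite(f'pics/{f}z.png',cv2.resize(a,None,fx=k,fy=k,interpolation=cv2.INTER_CUBIC))
E
```

```text
[0.55307587 0.20732674 0.12152427] [-1.77757858  5.02932314 -1.8371787 ]
```

View pics/scene6z.png

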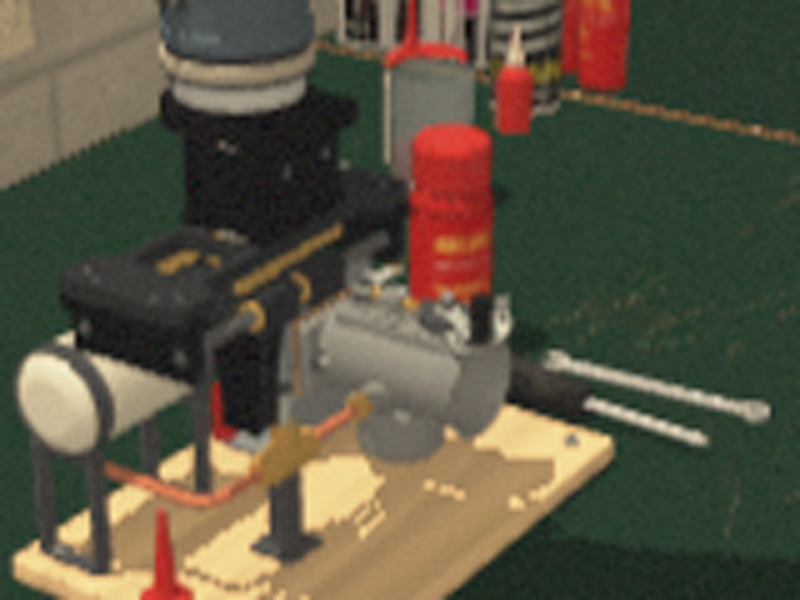

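View pics/side6z.png

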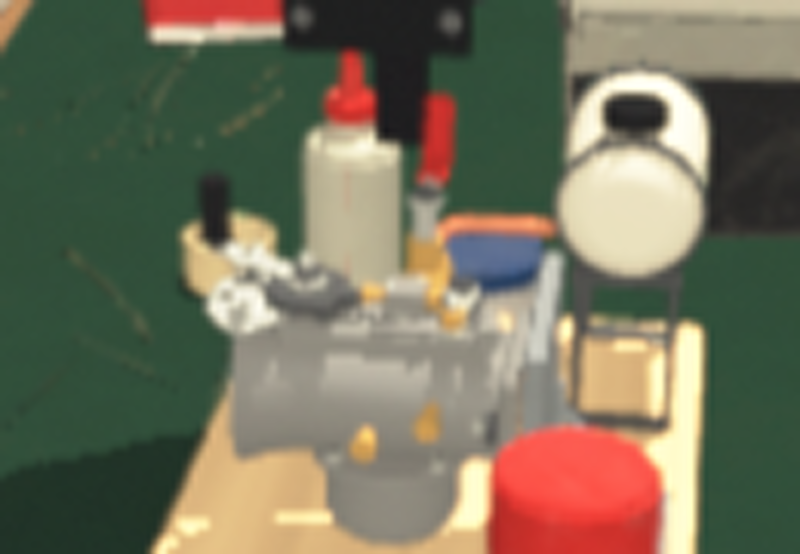

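View pics/wrist6.png

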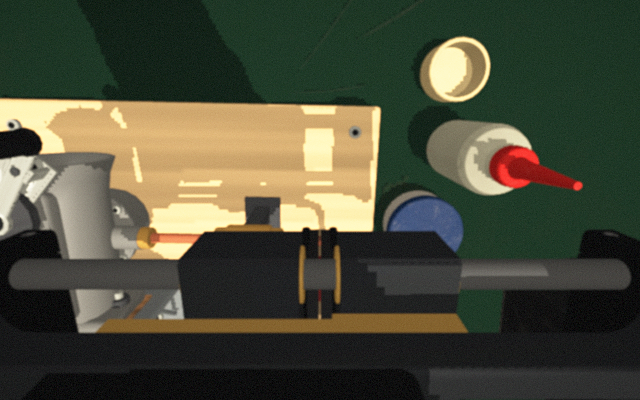

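```bash
python3 -m inch '{"offset":[[0,0,0.2],[0,0,0.4],[0,0,0.4]],"turn":[[0,0,0],[0,0,0],[0,0,0]],"hand":[255,255,255]}' 20
```

```text
time_s: 11.08
position: [0.5539, 0.2074, 0.1213]
eef_rot: [0.705, 0.018, 0.709, -0.018]
wrist_force: [-7.8, 5.1, 4.0]
finger_gap: 0.0006
```

```bash
python3 -m inch '{"offset":[[0,0,0.2],[0,0,0.4],[0,0,0.4],[0,0,0.4]],"turn":[[0,0,0],[0,0,0],[0,0,0],[0,0,0]],"hand":[255,255,255,255]}' 20
```

```text
time_s: 11.58
position: [0.5541, 0.2074, 0.1212]
eef_rot: [0.702, 0.018, 0.712, -0.018]
wrist_force: [-16.6, 4.1, 10.4]
finger_gap: 0.0007
```

```bash
python3 -m inch '{"offset":[[0,0,-0.8],[0,0,-2],[0,0,-3.5],[-3,0,-3.5],[-7,0,-5],[-10,0,-8],[-10,0,-10],[-10,0,-10],[-10,0,-10]],"turn":[[0,0,0],[0,0,0],[0,0,0],[0,0,0],[0,0,0],[0,0,0],[0,0,0],[0,0,0],[0,0,0]],"hand":[255,255,255,255,255,255,255,255,255]}' 20
python3 - <<'E'
from h import *
for n in('scene','side','wrist'): cap(n,n+'7')
o=manip.get_obs();print(o['position'],o['wrist_force'])
for f,b in(('scene7',(230,130,390,250)),('side7',(250,130,380,220))):
    a=cv2.imread(f'pics/{f}.png')[b[1]:b[3],b[0]:b[2]]
    k=min(800/a.shape[1],600/a.shape[0]);cv2.imwrite(f'pics/{f}z.png',cv2.resize(a,None,fx=k,fy=k,interpolation=cv2.INTER_CUBIC))
E
```

```text
time_s: 12.7
position: [0.4612, 0.2107, 0.2206]
eef_rot: [0.707, 0.018, 0.707, -0.019]
wrist_force: [-0.3, -0.3, -0.8]
finger_gap: 0.0005
[0.46155747 0.21077189 0.22071685] [-0.61546214  0.71276851 -0.50663309]
```

View pics/scene7z.png

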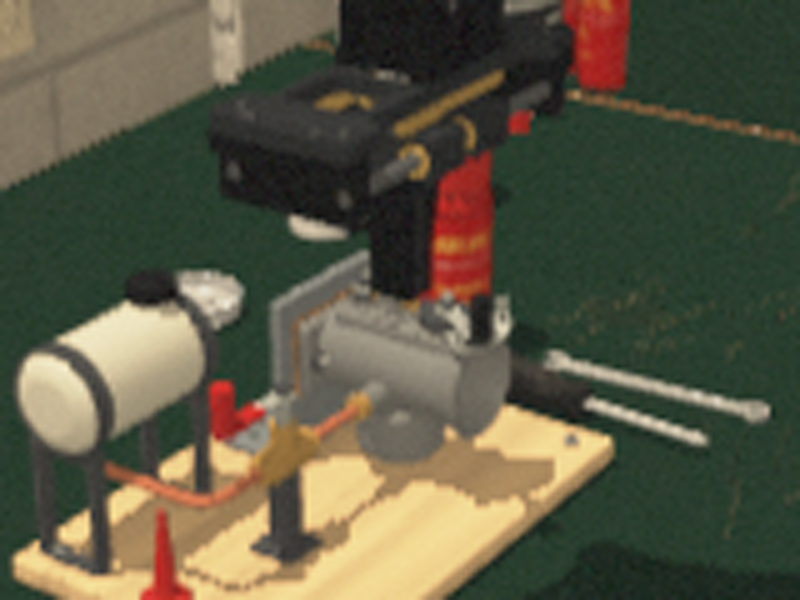

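View pics/side7z.png

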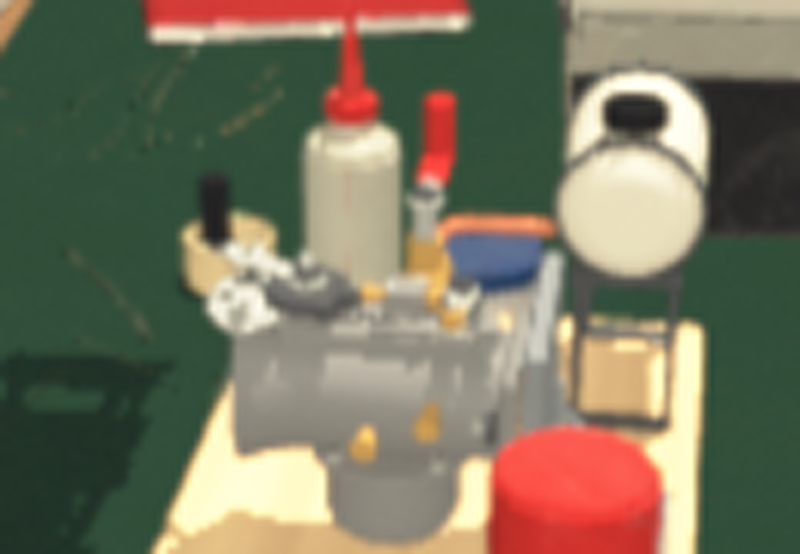

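View pics/wrist7.png

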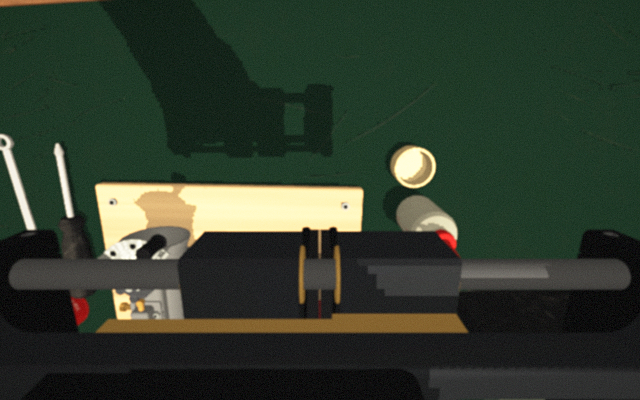

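```bash
python3 - <<'E'
from h import *
s,d=load('scene7'),load('side7')
p,e=tri(ray(s,274.2,212.2),ray(d,321.3,149.8));print(p,e)
v=p[:2]-[.5676,.1578];print(np.linalg.norm(v)*1e3,np.degrees(np.arctan2(v[1],-v[0]))-3.7)
p0=[.5177,.161]; print('pipe dir vs', p[:2]-p0)
print(proj(s,[.5708,.2077,.1255]),proj(d,[.5708,.2077,.1255]))
# colour centroid
for f in('side7','scene7'):
    c=load(f)['color'];h=cv2.cvtColor(c,cv2.COLOR_RGB2HSV)
    m=((h[...,0]<8)|(h[...,0]>172))&(h[...,1]>150)&(h[...,2]>90);n,l,st,ce=cv2.connectedComponentsWithStats(m.astype('uint8'))
    print(f,[(st[i].tolist(),ce[i].round(1).tolist()) for i in range(1,n) if st[i][4]>15 and 260<ce[i][0]<340 and 130<ce[i][1]<230])
E
```

```text
[0.5702777  0.20932641 0.1274672 ] [np.float64(0.0009525422823473292), np.float64(0.0009525422823473595)]
51.59593925276476 89.27484599796865
pipe dir vs [0.0525777  0.04832641]
[274.12092644 212.35489472] [321.16702113 150.91428962]
side7 [([303, 135, 9, 15, 74], [306.6, 143.8]), ([318, 145, 6, 15, 69], [320.9, 151.6])]
scene7 [([332, 152, 4, 5, 17], [333.6, 154.4]), ([315, 160, 14, 30, 262], [322.2, 175.2]), ([272, 206, 11, 12, 75], [275.2, 211.7])]
```

```bash
python3 - <<'E'
from h import *
a=load('side0')['color'].astype(int);b=load('side7')['color'].astype(int)
m=(np.abs(a-b).max(2)>50).astype('uint8');n,l,st,ce=cv2.connectedComponentsWithStats(cv2.morphologyEx(m,cv2.MORPH_CLOSE,np.ones((3,3),'uint8')))
print([st[i].tolist() for i in range(1,n) if st[i][4]>5 and st[i][0]>200])
manip.close_job()
E
```

```text
[[201, 0, 24, 22, 414], [259, 0, 33, 30, 926], [261, 33, 30, 2, 37], [254, 39, 45, 78, 2100], [297, 144, 27, 20, 203], [279, 164, 19, 18, 155], [284, 180, 3, 3, 6], [270, 226, 7, 4, 14]]
the job is handed in; nothing more can be done
```

Both levers are set, and I handed the job in at about 13 s of the 48 s allowed. I pushed with the shut fingertips only and took the hand clear of the rig before handing in.

- **Choke:** I pushed the knob past half choke until it snapped over. Afterwards, two views put the lever about 33° from rig -x towards +y, which is the full-choke stop. I could push 8 mm further with no force, so the lever had moved on to the stop by itself.
- **Fuel tap:** I pushed the lever in two strokes until it stopped moving against about 17 N. After I backed off, it measured about 89° open, in line with the pipe to within what I can measure.
- **Left alone:** Comparing the first and last side-camera pictures, the only changes on the rig are at the two levers. There is also one small patch of about 14 pixels near the front edge of the board, probably the arm's shadow. The tools, bottles, tins and throttle look unmoved, but I checked the throttle only by that comparison.

Two checks did not agree neatly. Partway through the last tap push there was about 5 N of sideways force on the fingers, which I took to be friction. The tap knob's distance from its pivot came out at 51.6 mm instead of 50 mm, within the calibration error.

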